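Pack the hinge-jig kit and snap its tub shut

ROBOT

A 6-joint arm with a two-finger parallel gripper is mounted at the origin on the work surface. World frame = base frame: x ahead of the robot, y to its left, z up, the work surface at z = 0. Lengths are in m, angles in rad, forces in N, time in s.
With the tool pointing down it reaches from about 0.25 to 0.775 m from the base axis. Payload 4 kg.
Tool frame: the origin (TCP) lies at the very end of the fingers, on their centre line; the grasp point (between the pads) lies hold_point_z behind it (hold_point_z is the distance from the TCP to the grasp point, in m); z points along the fingers, y is the direction in which the jaws open and shut (so a half turn about z gives the same grasp; the last joint's range is limited). The gripper opens to 94 mm and grips with 3 to 60 N. Pads are 16 mm wide; open, the fingers measure 119 mm over their backs; the gripper's body (75 mm by 177 mm) begins 78 mm behind the grasp point.
Start: joints at [-1.312, 0.087, 1.371, -0, 1.684, -0.103], TCP at [0.195, -0.514, 0.206] pointing down, gripper open.
Joint ranges: [-3.1, 3.1], [-0.76, 2.03], [0.27, 2.55], [-1.08, 4.22], [0.17, 2.65], [-2.57, 2.57]. Speed limits (rad/s): [2.79, 2.79, 3.14, 3.14, 3.14, 3.14].

INTERFACE

Orientations are given as [roll, pitch, yaw] about the fixed x, y, z axes, in that order (R = Rz(yaw) Ry(pitch) Rx(roll)).
In Python, from bench import * gives the robot as it stands.
- The arm moves only by the tool step_arm, never from a script. Its argument "increments" is text: rows parted by semicolons, each of 6 numbers parted by spaces: the shift along the tool's x, y, z in cm, then the turn, a rotation vector about the tool's x, y, z in rad. A call has 1 to 5 rows; each row shifts and turns the commanded pose from where the row before left it, along the tool's axes as they then stand; what a row does not reach is not made up. A row lasts 1/10 s, in which the tool goes at most 50 mm and 8.59 degrees, less where a joint would pass 70% of its speed; a pose out of reach is approached as far as the arm can. A call is refused whole if a number of a shift passes 5 or a number of a turn 0.15, either way. A call with a gripper value outside its range is refused whole. "claw" is the gripper's target within -1 to 1 (shut at 1, half-way at 0, fully open at -1), set as the call begins (left out, the last holds). The fingers move at their own pace and stop on an object; the grip force is fixed at half the most. Time passes only in rows, so rows that do not move let the fingers close. It gives the time, the measured TCP pose, the force and the opening at its end, in the units of the state.
- get_obs(): the state, without advancing time (a new reading comes with each control period).
- snapshot(name): name is "side" or "top"; returns the picture (480x640x3 uint8, red, green, blue); there is no depth.
- calibration(name): a dict with "camera_matrix" (3x3 intrinsics, pixels), "eye" and "orientation" of the camera in the world. Camera axes: x right, y up, looking along -z (the intrinsics and any distortion apply to the point x, -y, -z); pixel columns grow to the right and rows downward; lengths in m; the calibration is good to about 2 mm. A picture is of the moment at which its call begins. calibration takes no time and is no camera call.
- close_job(): hands the job in, once; it reports no verdict.
The state is a dict: "time": time; "joint_positions": joint angles; "qvel": joint speeds; "joint_torque": joint torques, N m; "tool_pos": TCP position; "ee_rot": TCP orientation; "wrist_force": force on the tool from outside, world axes, zero at the start; "wrist_torque": the same for the moment, N m; "width": finger opening in m.
Only numpy, scipy, OpenCV 4.12 (cv2) and the standard library are available. Lean on these libraries where they do the work, as an engineer would, in place of code of your own. Each camera call takes 0.05 s, during which the arm holds its last target. There are 200 camera calls.

TASK

Pack the hinge-jig kit into the white storage tub: set the aluminium drilling jig flat on the tub's floor, put the plywood bit tray level on the ledges above it, then fit the lid and press it fully home so that both black catches snap over its edge. Set each part down rather than dropping it in, and leave the other things on the bench where they are.

Things in the scene. Friction and masses are not known exactly. Their poses are not given: they have to be found in the camera images.
- tub: white plastic storage tub fixed to the bench, open on top: outside 170 (x) x 126 (y) x 80 mm high, walls 4 mm (mouth 162 x 118), floor 4 mm thick, a flat screw tab 22 mm long at the foot of each short end. Origin: centre of the underside, x along its length, z up. A black sprung catch, 34 mm wide, stands half way along each long side (+y and -y) and reaches 100 mm above the origin
- tub_ledges (a point): tub's centre at the height of its two ledges' tops, 46 mm above the tub's origin. The ledges are 14 mm wide (x), one at each short end inside; between them the opening is 134 (x) x 118 (y) mm. The tray rests on both, its underside's centre here
- tub_rim (a point): tub's centre at its rim, 80 mm above the tub's origin: the lid's plate lies on the rim when home
- catch_left (a joint): catch on the tub's +y side: 0 = at rest, grows in m as it is pushed outwards (to 0.009); sprung back. At rest its nose reaches in to 58.5 mm from the tub's centre line; the nose's flat underside is 7 mm above the rim, its steep sloped face goes up from there to 20 mm. Pressing the lid down past both noses takes 5 to 12 N, then they snap back over the plate's edges
- catch_right (a joint): the same catch on the tub's -y side: 0 = at rest, grows in m as it is pushed outwards
- jig: loose aluminium drilling jig, 0.2 to 0.4 kg: plate 110 (x) x 50 (y) x 8 mm with four dark bushes (6 mm proud, near its ends) and, across its middle, an upright grip bar 14 mm thick (x), 50 mm long (y), top 38 mm above the underside. Origin: centre of the underside, z up; half-turn symmetric. Goes between the ledges, its length along the tub's
- tray: loose plywood bit tray, 0.2 kg: 152 (x) x 108 (y) mm, rim 18 mm high, walls and floor 4 mm, router bits fixed in it (up to 19 mm high, at least 12 mm from the bar) and, across its middle, an upright grip bar 14 mm thick (x), 100 mm long (y), top 31 mm above the underside. Origin: centre of the underside, z up; half-turn symmetric. Its length goes along the tub's, 5 mm play each side
- lid: loose white plastic lid, 0.13 to 0.21 kg: plate 170 (x) x 126 (y) x 6 mm; ribs under it, 6 mm deep, 155 x 111 mm over all, go inside the tub's mouth; across its middle on top an upright grip bar 14 mm thick (x), 64 mm long (y), top 42 mm above the origin. Origin: centre of the ribs' underside, z up; half-turn symmetric. Home, its origin is 74 mm above the tub's
- sanding_block: loose sanding block, wood on cork, 110 x 55 x 34 mm, no grip bar; origin under its centre, x along its length
- mug: loose white mug, 80 mm across, 92 mm tall, upright; origin under its centre
- screwdriver: loose screwdriver, 190 mm long, black handle, lying on the bench
- heat_gun: loose grey heat gun with black handle, about 210 mm long, lying on the bench at the right
- glue: loose white glue bottle, 60 mm across, 170 mm tall, standing; origin under its centre
- offcut: loose plywood offcut, 130 x 70 x 18 mm, lying flat; origin under its centre
- spanner: loose steel spanner, 200 mm long, lying on the bench

How it is judged:
By the outcome, as a careful person would: the job done as asked, in the order asked, and still so for the second after the job is handed in, with the robot touching nothing.
It also fails if it takes over 72 s, if anything falls off the work surface, if the arm or the gripper's body presses on something with over 40 N, if the wrist force passes 120 N, or if a joint passes its speed limit or range.

## Working session

There is one attempt and no reset: what is moved stays moved. The work goes in short steps, Python scripts to look and compute and a tool call to move; the robot and the scene stay as the last step left them, time stands still between calls to the robot, and variables do not carry over. Pictures are saved under pics/ and viewed, about 8 in all and at most 12, crops included, and the job is handed in when it is done.

Besides the shell and the picture viewer there is one more tool, called in YAML: its name, and indented under it one key for each argument. step_arm: Moves the arm, as the interface text tells. Its arguments: {"type":"object","properties":{"increments":{"type":"string"},"claw":{"type":"number"}},"required":["increments"]}

```bash
mkdir -p pics; ls
python3 - <<'E'
from bench import *
import cv2
for n in ("top","side"):
    cv2.imwrite(f"pics/{n}0.png",snapshot(n)[:,:,::-1]); print(n,calibration(n))
print(get_obs())
E
```

```text
pics
top {'camera_matrix': array([[511.7054373 ,   0.        , 316.51346625],
       [  0.        , 511.7054373 , 240.99804008],
       [  0.        ,   0.        ,   1.        ]]), 'eye': array([ 0.52566565, -0.04124113,  1.33187063]), 'orientation': array([ 0.04366108, -0.01363227, -1.55593058])}
side {'camera_matrix': array([[488.74693452,   0.        , 325.84408406],
       [  0.        , 488.74693452, 241.48863785],
       [  0.        ,   0.        ,   1.        ]]), 'eye': array([0.27953182, 0.75300699, 0.98774501]), 'orientation': array([ 0.75122055,  0.02219306, -2.76944626])}
{'time': 0.1, 'joint_positions': array([-1.31207656e+00,  8.78596284e-02,  1.37207833e+00,  4.45152575e-05,
        1.68359103e+00, -1.03082277e-01]), 'qvel': array([-0.00018561, -0.00170466, -0.00298472,  0.0006086 , -0.00277424,
        0.00064549]), 'joint_torque': array([ 1.83276730e-03, -3.41252875e+01, -3.03300583e+01,  7.19882967e-02,
        3.05083115e-02, -1.05864146e-04]), 'tool_pos': array([ 0.19457302, -0.51391567,  0.20444553]), 'ee_rot': array([-3.13967115e+00, -2.43255633e-04,  3.61806773e-01]), 'wrist_force': array([0.33425541, 0.23955465, 0.03525881]), 'wrist_torque': array([ 0.05812032, -0.01918737, -0.00311981]), 'width': 0.0940297513272777}
```

View pics/top0.png

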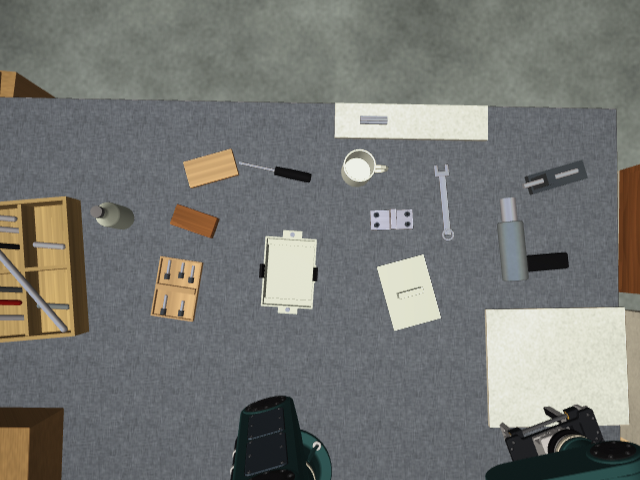

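View pics/side0.png

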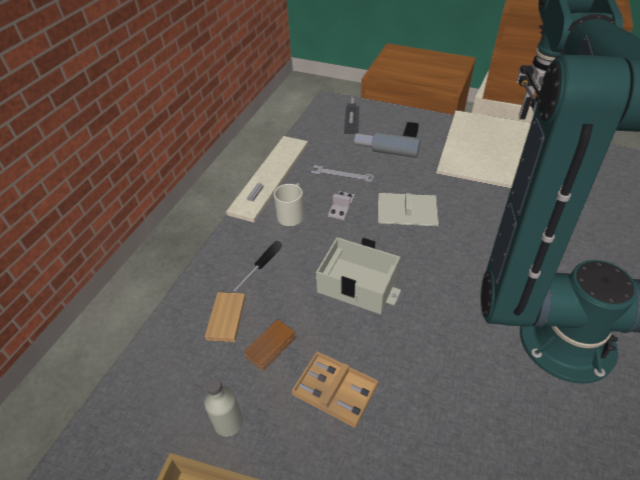

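```bash
cat > h.py <<'E'
import numpy as np, cv2
from scipy.spatial.transform import Rotation as Ro
from bench import *
def cam(n):
    c=calibration(n); return c["camera_matrix"],np.array(c["eye"]),Ro.from_euler("xyz",c["orientation"]).as_matrix()
def plane(n,px,z):
    K,e,R=cam(n); px=np.atleast_2d(px).astype(float)
    d=np.c_[(px[:,0]-K[0,2])/K[0,0],-(px[:,1]-K[1,2])/K[1,1],-np.ones(len(px))]@R.T
    return (e+d*((z-e[2])/d[:,2])[:,None])[:,:2]
def proj(n,P):
    K,e,R=cam(n); p=(np.atleast_2d(P)-e)@R; return np.c_[K[0,2]-K[0,0]*p[:,0]/p[:,2],K[1,2]+K[1,1]*p[:,1]/p[:,2]]
def rect(n,m,box,z,k=3):
    x0,y0,x1,y1=box; q=np.zeros(m.shape,np.uint8); q[y0:y1,x0:x1]=m[y0:y1,x0:x1]
    q=cv2.morphologyEx(q,cv2.MORPH_CLOSE,np.ones((k,k)))
    c=max(cv2.findContours(q,cv2.RETR_EXTERNAL,cv2.CHAIN_APPROX_NONE)[0],key=cv2.contourArea)
    w=plane(n,c[:,0],z); (cx,cy),(a,b),t=cv2.minAreaRect((w*1000).astype(np.float32))
    if a<b: a,b,t=b,a,t+90
    t=(t+90)%180-90
    return np.array([cx,cy])/1000,np.array([a,b]),t
def corners(c,L,W,t,z):
    t=np.radians(t); u=np.array([np.cos(t),np.sin(t)]); v=np.array([-u[1],u[0]])
    return np.array([[*(c+s*L/2*u+r*W/2*v),z] for s,r in((1,1),(1,-1),(-1,-1),(-1,1))])
E
python3 - <<'E'
from h import *
im=cv2.imread("pics/top0.png"); hsv=cv2.cvtColor(im,cv2.COLOR_BGR2HSV)
lite=(im.max(2)>140).astype(np.uint8)*255
wood=((hsv[...,1]>70)&(hsv[...,0]<25)&(hsv[...,2]>100)).astype(np.uint8)*255
big=cv2.resize(im,None,fx=4,fy=4,interpolation=cv2.INTER_CUBIC)
tiles=[]
for nm,m,box,z,s,k in (("jig",lite,(362,200,422,238),.008,(110,50),9),("tray",wood,(145,248,210,328),.018,(152,108),5),("lid",lite,(370,248,446,336),.012,(170,126),5),("tub",lite,(258,236,322,309),.08,(170,126),3)):
    c,sz,t=rect("top",m,box,z,k); print(nm,c.round(4),sz.round(1),round(t,2))
    p=proj("top",corners(c,s[0]/1000,s[1]/1000,t,z))
    cv2.polylines(big,[((p+.5)*4-.5).round().astype(int)],True,(0,0,255),1)
    cx,cy=(p.mean(0)*4).astype(int); tiles.append(big[cy-200:cy+200,cx-200:cx+200].copy())
v=np.vstack([np.hstack(tiles[:2]),np.hstack(tiles[2:])])
cv2.imwrite("pics/m1.png",cv2.resize(v,(600,600)))
E
```

```text
jig [ 0.6453 -0.2513] [109.6  54.8] -89.1
tray [0.4569 0.2982] [153.  108.6] -7.75
lid [ 0.4555 -0.297 ] [171.6 126.3] 15.83
tub [0.5043 0.0096] [178.3 127.8] -2.35
```

View pics/m1.png

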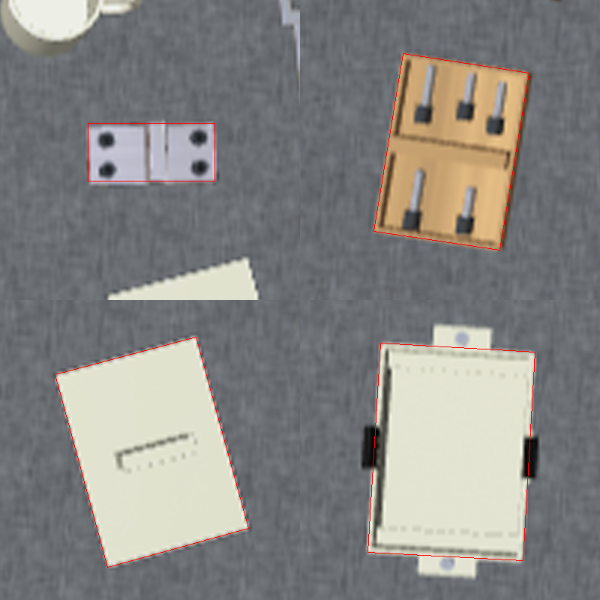

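Run:
```python
from h import *
import bench
print([ (k,getattr(bench,k)) for k in dir(bench) if not k.startswith('_')])
im=cv2.imread("pics/top0.png"); m=im.max(2)>140
# tub rim edges: sub-pixel scan lines
g=im.max(2).astype(float)
def edge(v): # first crossing of 140
    i=np.argmax(v>140); return i-(v[i]-140)/(v[i]-v[i-1]) if i else np.nan
L=[];Rr=[];T=[];B=[]
for y in list(range(242,258))+list(range(285,302)):
    L.append((250+edge(g[y,250:300]),y)); Rr.append((330-edge(g[y,330:280:-1]),y))
for x in list(range(269,280))+list(range(304,313)):
    T.append((x,225+edge(g[225:260,x]))); B.append((x,318-edge(g[318:285:-1,x])))
ln={}
for n,a in zip("LRTB",(L,Rr,T,B)):
    w=plane("top",a,.08); s=0 if n in "LR" else 1   # y=f(x) for L,R ; x=f(y) for T,B
    p=np.polyfit(w[:,s],w[:,1-s],1); r=w[:,1-s]-np.polyval(p,w[:,s]); k=abs(r)<.003
    p=np.polyfit(w[k,s],w[k,1-s],1); ln[n]=p; print(n,p.round(4),r.std().round(4),k.mean())
c=np.array([.504,.0096])
for _ in range(5):
    y=(np.polyval(ln["L"],c[0])+np.polyval(ln["R"],c[0]))/2; x=(np.polyval(ln["T"],c[1])+np.polyval(ln["B"],c[1]))/2; c=np.array([x,y])
print("tub",c,"L",np.polyval(ln["T"],c[1])-np.polyval(ln["B"],c[1]),"W",np.polyval(ln["L"],c[0])-np.polyval(ln["R"],c[0]))
```

```text
[('IKError', <class 'bench.IKError'>), ('calibration', <function make.<locals>.<lambda> at 0x7f898eec0fe0>), ('close_job', <function connect.<locals>.done at 0x7f898eec0400>), ('get_obs', <function make.<locals>.<lambda> at 0x7f898eec0f40>), ('hold_point_z', 0.0188), ('snapshot', <function make.<locals>.drawn_camera at 0x7f898eec0a40>)]
L [-0.0474  0.0978] 0.0003 1.0
R [-0.0492 -0.0294] 0.0003 1.0
T [0.0511 0.5901] 0.0004 1.0
B [0.0251 0.4158] 0.0047 0.45
tub [0.50330482 0.00988011] L 0.1745882024167778 W 0.12818136179136536
```

step_arm:
  increments: "0 0 0 0 0 0.115;0 0 0 0 0 0.115;0 0 0 0 0 0.116;3.8 -2.1 0 0 0 0;3.8 -2.1 0 0 0 0"
  claw: 0

```text
time: 0.6
tool_pos: [0.2699, -0.4709, 0.2046]
ee_rot: [-3.14, 0.0, 0.012]
wrist_force: [1.5, 0.1, 0.0]
width: 0.0573
```

step_arm:
  increments: "3.8 -2.1 0 0 0 0;3.8 -2.1 0 0 0 0;3.8 -2.1 0 0 0 0;3.8 -2.1 0 0 0 0;3.8 -2.1 0 0 0 0"

```text
time: 1.1
tool_pos: [0.4595, -0.3619, 0.2049]
ee_rot: [-3.141, 0.001, 0.016]
wrist_force: [-0.2, -0.7, -0.1]
width: 0.0469
```

step_arm:
  increments: "3.8 -2.1 1 0 0 0;3.8 -2.1 1 0 0 0;3.8 -2.1 2 0 0 0;3 -1.5 2 0 0 0;0 0 2 0 0 0"

```text
time: 1.6
tool_pos: [0.6041, -0.2796, 0.1231]
ee_rot: [-3.14, 0.0, 0.021]
wrist_force: [0.7, -0.0, -0.8]
width: 0.0472
```

step_arm:
  increments: "0 0 0 0 0 0;0 0 0 0 0 0;0 0 0 0 0 0"

```text
time: 1.9
tool_pos: [0.6012, -0.2839, 0.1272]
ee_rot: [3.14, -0.002, 0.015]
wrist_force: [-0.8, 0.4, 0.0]
width: 0.0467
```

step_arm:
  increments: "2.2 -1.6 0 0 0 0;2.1 -1.6 0 0 0 0;0 0 3 0 0 0;0 0 3 0 0 0;0 0 2.5 0 0 0"

```text
time: 2.4
tool_pos: [0.6438, -0.2512, 0.0413]
ee_rot: [3.14, -0.002, 0.015]
wrist_force: [-1.0, -0.0, -0.5]
width: 0.0465
```

step_arm:
  increments: "0 0 0 0 0 0;0 0 0 0 0 0"

```text
time: 2.6
tool_pos: [0.6437, -0.2512, 0.042]
ee_rot: [3.141, -0.001, 0.015]
wrist_force: [0.2, -0.0, 1.2]
width: 0.047
```

Run:
```python
from h import *
im=snapshot("side"); p=proj("side",[.6435,-.2513,.02])[0].astype(int)
t=snapshot("top"); q=proj("top",[.6435,-.2513,.02])[0].astype(int)
f=lambda a,p:cv2.resize(a[p[1]-35:p[1]+35,p[0]-40:p[0]+40],(400,350),interpolation=cv2.INTER_CUBIC)
cv2.imwrite("pics/g1.png",np.hstack([f(im,p),f(t,q)])[:,:,::-1]); print(get_obs()["tool_pos"])
```

```text
[ 0.64497921 -0.251528    0.04386966]
```

View pics/g1.png

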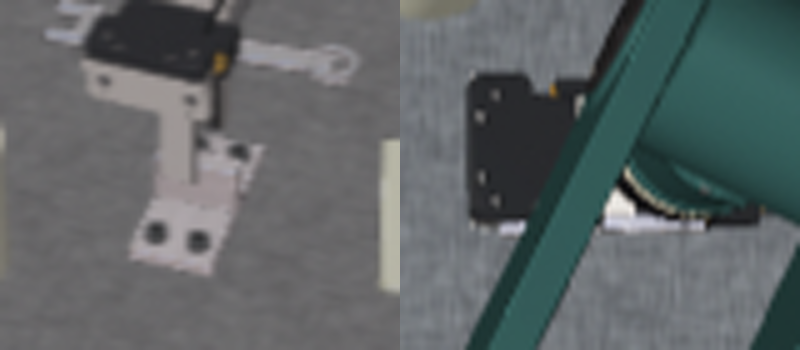

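Side crop: the jaws straddle the jig's bar (centre of the crop), with the finger between the bushes. Going down and gripping.

step_arm:
  increments: "0 0 1.3 0 0 0;0 0 1.3 0 0 0;0 0 0 0 0 0"

```text
time: 3.0
tool_pos: [0.6417, -0.2495, 0.0113]
ee_rot: [-3.139, 0.005, 0.016]
wrist_force: [-0.4, -0.3, -1.0]
width: 0.0471
```

step_arm:
  increments: "0 0 0 0 0 0;0 0 0 0 0 0;0 0 0 0 0 0;0 0 0 0 0 0"
  claw: 1

```text
time: 3.4
tool_pos: [0.6439, -0.2504, 0.015]
ee_rot: [3.141, -0.001, 0.016]
wrist_force: [0.3, -0.4, -0.3]
width: 0.0181
```

step_arm:
  increments: "0 0 -0.5 0 0 0;0 0 -1.5 0 0 0;0 0 -3 0 0 0;0 0 -4 0 0 0;0 0 -5 0 0 0"

```text
time: 3.9
tool_pos: [0.6421, -0.2495, 0.1539]
ee_rot: [-3.139, 0.005, 0.016]
wrist_force: [0.3, -0.3, -2.6]
width: 0.0138
```

step_arm:
  increments: "0 0 -3 0 0 -0.137;0 0 -2 0 0 -0.137;0 0 0 0 0 -0.137;0 0 0 0 0 -0.137;0 0 0 0 0 -0.137"

```text
time: 4.4
tool_pos: [0.6435, -0.2502, 0.2057]
ee_rot: [3.141, -0.0, 0.707]
wrist_force: [-0.4, 0.5, -2.4]
width: 0.0139
```

step_arm:
  increments: "0 0 0 0 0 -0.137;0 0 0 0 0 -0.137;0 0 0 0 0 -0.137;0 0 0 0 0 -0.137;0 0 0 0 0 -0.137"

```text
time: 4.9
tool_pos: [0.6434, -0.2501, 0.2053]
ee_rot: [3.141, 0.0, 1.392]
wrist_force: [0.0, -0.7, -3.6]
width: 0.0136
```

step_arm:
  increments: "0 0 0 0 0 -0.137;4 -2.4 0 0 0 0;4 -2.4 0 0 0 0;4 -2.4 0 0 0 0;4 -2.4 0 0 0 0"

```text
time: 5.4
tool_pos: [0.5542, -0.0844, 0.2052]
ee_rot: [3.141, -0.0, 1.522]
wrist_force: [0.1, 0.1, -2.5]
width: 0.0137
```

step_arm:
  increments: "4 -2.4 0 0 0 0;3 -2 0 0 0 0;2 -1 0 0 0 0;0 0 0 0 0 0;0 0 0 0 0 0"

```text
time: 5.9
tool_pos: [0.5058, 0.0066, 0.2055]
ee_rot: [3.14, 0.001, 1.524]
wrist_force: [-0.2, -0.4, -3.1]
width: 0.0139
```

step_arm:
  increments: "0.3 -0.15 4 0 0 0;0 0 4 0 0 0;0 0 4 0 0 0;0 0 3 0 0 0;0 0 1.8 0 0 0"

```text
time: 6.4
tool_pos: [0.5028, 0.0083, 0.0332]
ee_rot: [-3.136, 0.0, 1.521]
wrist_force: [0.6, -0.3, -2.6]
width: 0.0136
```

step_arm:
  increments: "0 0 0.3 0 0 0;0 0 0.2 0 0 0;0 0 0 0 0 0"

```text
time: 6.7
tool_pos: [0.5057, 0.009, 0.0328]
ee_rot: [3.139, 0.0, 1.522]
wrist_force: [-1.2, -0.8, -2.5]
width: 0.0137
```

step_arm:
  increments: "0 0 0.2 0 0 0;0 0 0.2 0 0 0;0 0 0 0 0 0"

```text
time: 7.0
tool_pos: [0.5046, 0.0097, 0.0278]
ee_rot: [3.141, 0.0, 1.523]
wrist_force: [0.1, 0.6, -2.6]
width: 0.0137
```

step_arm:
  increments: "0 0 0.2 0 0 0;0 0 0.1 0 0 0;0 0 0 0 0 0"

```text
time: 7.3
tool_pos: [0.5041, 0.0097, 0.0242]
ee_rot: [-3.141, 0.0, 1.523]
wrist_force: [0.3, 0.6, -2.6]
width: 0.0139
```

step_arm:
  increments: "0 0 0.1 0 0 0;0 0 0.1 0 0 0;0 0 0 0 0 0"

```text
time: 7.6
tool_pos: [0.5042, 0.0097, 0.0222]
ee_rot: [-3.141, 0.0, 1.523]
wrist_force: [-0.5, 0.5, -2.5]
width: 0.0137
```

step_arm:
  increments: "0 0 0.1 0 0 0;0 0 0 0 0 0"

```text
time: 7.8
tool_pos: [0.5043, 0.0097, 0.0213]
ee_rot: [-3.141, 0.0, 1.523]
wrist_force: [0.1, 0.6, -2.4]
width: 0.0138
```

step_arm:
  increments: "0 0 0.1 0 0 0;0 0 0 0 0 0"

```text
time: 8.0
tool_pos: [0.5044, 0.0097, 0.0204]
ee_rot: [3.141, 0.0, 1.523]
wrist_force: [-0.7, -0.2, -2.9]
width: 0.014
```

step_arm:
  increments: "0 0 0.1 0 0 0;0 0 0 0 0 0"

```text
time: 8.2
tool_pos: [0.5045, 0.0097, 0.0203]
ee_rot: [3.141, 0.0, 1.523]
wrist_force: [-2.9, 0.1, 2.8]
width: 0.0135
```

step_arm:
  increments: "0 0 0.1 0 0 0;0 0 0 0 0 0"

```text
time: 8.4
tool_pos: [0.5045, 0.0097, 0.0203]
ee_rot: [3.141, 0.0, 1.523]
wrist_force: [-5.6, 0.8, 9.2]
width: 0.0139
```

step_arm:
  increments: "0 0 0 0 0 0;0 0 0 0 0 0;0 0 0 0 0 0;0 0 -1 0 0 0;0 0 -3 0 0 0"
  claw: 0.2

```text
time: 8.9
tool_pos: [0.5017, 0.0099, 0.056]
ee_rot: [-3.134, -0.0, 1.523]
wrist_force: [0.8, -0.0, 0.0]
width: 0.038
```

step_arm:
  increments: "0 0 -4 0 0 0;0 0 -4 0 0 0;0 0 -4 0 0 0;3 -0.6 -2 0 0 0.087;4 -0.9 0 0 0 0"

```text
time: 9.4
tool_pos: [0.4988, 0.0804, 0.2041]
ee_rot: [3.132, -0.001, 1.431]
wrist_force: [0.6, 0.1, -0.3]
width: 0.0377
```

step_arm:
  increments: "4.5 -0.9 0 0 0 0;4.5 -0.9 0 0 0 0;4.5 -0.9 0 0 0 0;4.5 -0.9 0 0 0 0;3 -0.9 0 0 0 0"

```text
time: 9.9
tool_pos: [0.4795, 0.2978, 0.1989]
ee_rot: [3.141, -0.001, 1.438]
wrist_force: [0.8, 0.3, -0.4]
width: 0.0378
```

step_arm:
  increments: "0 0 0 0 0 0;0 0 0 0 0 0"

```text
time: 10.1
tool_pos: [0.4799, 0.2951, 0.1987]
ee_rot: [3.141, 0.001, 1.437]
wrist_force: [0.5, 0.1, 0.3]
width: 0.0378
```

Run:
```python
from h import *
t=snapshot("top")
f=lambda a,x,y:cv2.resize(a[y-44:y+44,x-44:x+44],(400,400),interpolation=cv2.INTER_CUBIC)
a=cv2.imread("pics/top0.png")[:,:,::-1]
cv2.imwrite("pics/j1.png",np.hstack([f(t,290,272),f(a,177,288)])[:,:,::-1]); print(get_obs()["tool_pos"],get_obs()["ee_rot"])
```

```text
[0.48010988 0.29433093 0.19870651] [3.14110209e+00 7.00807859e-04 1.43566960e+00]
```

View pics/j1.png

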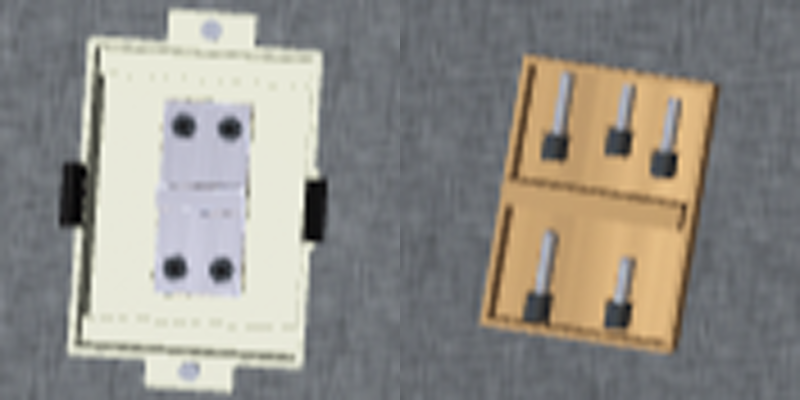

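step_arm:
  increments: "0 -2.35 0 0 0 0;0 0 4 0 0 0;0 0 4 0 0 0;0 0 4 0 0 0;0 0 2 0 0 0"
  claw: 0.5

```text
time: 10.65
tool_pos: [0.455, 0.2951, 0.0547]
ee_rot: [-3.137, 0.004, 1.433]
wrist_force: [-1.0, -0.9, -0.2]
width: 0.0235
```

step_arm:
  increments: "0 0 0 0 0 0;0 0 0 0 0 0"

```text
time: 10.85
tool_pos: [0.4574, 0.2971, 0.0592]
ee_rot: [3.141, -0.0, 1.434]
wrist_force: [-0.4, 1.0, 0.6]
width: 0.0234
```

Run:
```python
from h import *
o=np.array([246-.5+.11,228-.5+.11])
print("jig",plane("top",[o+np.array([203,198])/4.545],.012+.0),"tub",plane("top",[o+np.array([196,202.5])/4.545],.08))
im=snapshot("side"); p=proj("side",[.4569,.2982,.03])[0].astype(int)
cv2.imwrite("pics/t1.png",cv2.resize(im[p[1]-50:p[1]+50,p[0]-55:p[0]+55],(660,600),interpolation=cv2.INTER_CUBIC)[:,:,::-1]); print(p,get_obs()["tool_pos"])
```

```text
jig [[0.50482358 0.00799617]] tub [[0.50343    0.00917461]]
[335 381] [0.45817485 0.29776201 0.06042066]
```

View pics/t1.png

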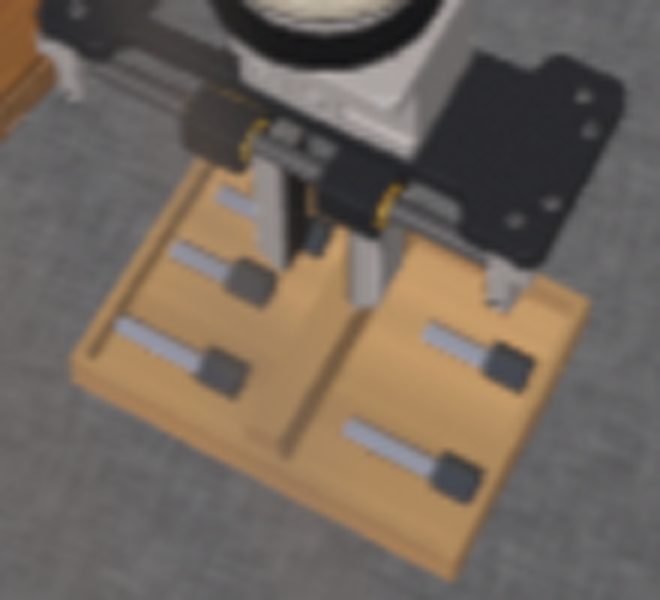

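step_arm:
  increments: "0 0 2 0 0 0;0 0 1.5 0 0 0;0 0 0.6 0 0 0;0 0 0.4 0 0 0;0 0 0 0 0 0"

```text
time: 11.4
tool_pos: [0.4567, 0.2981, 0.0134]
ee_rot: [-3.141, 0.0, 1.436]
wrist_force: [-0.5, 0.3, 0.6]
width: 0.023
```

step_arm:
  increments: "0 0 0.3 0 0 0;0 0 0 0 0 0"

```text
time: 11.6
tool_pos: [0.4568, 0.2982, 0.0107]
ee_rot: [3.141, -0.0, 1.436]
wrist_force: [-0.4, -0.6, -0.1]
width: 0.0236
```

step_arm:
  increments: "0 0 0 0 0 0;0 0 0 0 0 0;0 0 0 0 0 0;0 0 0 0 0 0;0 0 0 0 0 0"
  claw: 1

```text
time: 12.1
tool_pos: [0.4568, 0.2982, 0.0108]
ee_rot: [3.141, -0.0, 1.436]
wrist_force: [-0.9, 0.4, 0.7]
width: 0.0138
```

step_arm:
  increments: "0 0 -0.5 0 0 0;0 0 -1.5 0 0 0;0 0 -3 0 0 0;0 0 -4 0 0 0;0 0 -4 0 0 0"

```text
time: 12.6
tool_pos: [0.4563, 0.2978, 0.1421]
ee_rot: [-3.141, 0.001, 1.436]
wrist_force: [1.4, 0.9, -2.2]
width: 0.0137
```

step_arm:
  increments: "0 0 -4 0 0 0;0 0 -4 0 0 -0.087;0 0 0 0 0 0;0 0 0 0 0 0"

```text
time: 13.0
tool_pos: [0.4571, 0.2982, 0.2218]
ee_rot: [3.139, -0.001, 1.522]
wrist_force: [0.4, -0.8, -2.2]
width: 0.0138
```

step_arm:
  increments: "-3.6 0.76 0 0 0 0;-3.6 0.76 0 0 0 0;-3.6 0.76 0 0 0 0;-3.6 0.76 0 0 0 0;-3.6 0.76 0 0 0 0"

```text
time: 13.5
tool_pos: [0.4845, 0.1149, 0.2173]
ee_rot: [-3.136, 0.001, 1.522]
wrist_force: [0.2, -0.3, -1.2]
width: 0.0138
```

step_arm:
  increments: "-3.6 0.76 0 0 0 0;-3.6 0.76 0 0 0 0;-3.4 0.76 0 0 0 0;0 0 4 0 0 0;0 0 4 0 0 0"

```text
time: 14.0
tool_pos: [0.5032, 0.0082, 0.138]
ee_rot: [-3.141, 0.0, 1.519]
wrist_force: [0.4, -0.2, -3.2]
width: 0.0136
```

step_arm:
  increments: "0 0 1 0 0 0;0 0 0 0 0 0;0 0 0 0 0 0"

```text
time: 14.3
tool_pos: [0.5041, 0.0097, 0.1313]
ee_rot: [3.141, 0.0, 1.523]
wrist_force: [-0.1, 0.4, -1.5]
width: 0.0137
```

Run:
```python
from h import *
o=get_obs(); print(o["tool_pos"],o["ee_rot"])
vs=[]
for n,b in (("top",(235,215,345,325)),("side",(300,215,420,325))):
    im=snapshot(n)[:,:,::-1].copy(); x0,y0,x1,y1=b
    s=5; c=cv2.resize(im[y0:y1,x0:x1],(400,400),interpolation=cv2.INTER_CUBIC)
    sx=400/(x1-x0); sy=400/(y1-y0); u=o["tool_pos"]
    for P,col in ((corners(u[:2],.152,.108,-2.76,u[2]-.0107+.018),(0,0,255)),(corners(np.array([.5045,.0097]),.17,.126,-2.76,.08),(0,255,0)),(corners(np.array([.5045,.0097]),.162,.118,-2.76,.08),(255,0,0))):
        p=proj(n,P); cv2.polylines(c,[(((p+.5)-[x0,y0])*[sx,sy]).astype(int)],True,col,1)
    vs.append(c)
cv2.imwrite("pics/t2.png",np.hstack(vs))
```

```text
[0.5041143  0.00972381 0.1312636 ] [3.14073697e+00 1.48626874e-04 1.52308602e+00]
```

View pics/t2.png

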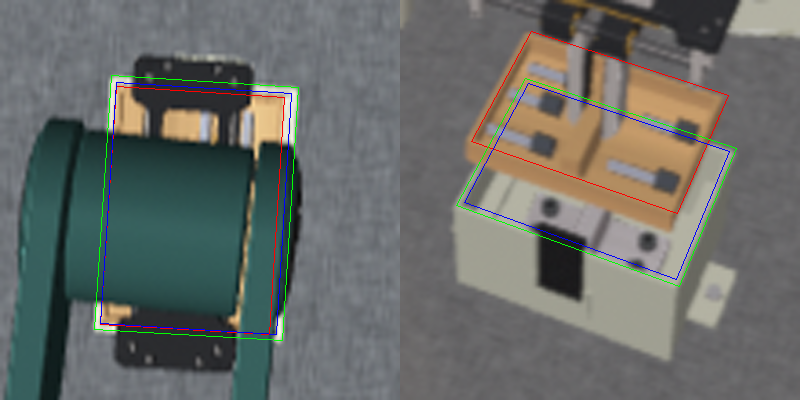

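step_arm:
  increments: "0 0 1.5 0 0 0;0 0 1.5 0 0 0;0 0 0.5 0 0 0;0 0 0 0 0 0"

```text
time: 14.8
tool_pos: [0.5039, 0.0096, 0.096]
ee_rot: [3.141, 0.0, 1.523]
wrist_force: [-1.1, 0.3, -1.7]
width: 0.0137
```

step_arm:
  increments: "0 0 0.5 0 0 0;0 0 0.5 0 0 0;0 0 0.5 0 0 0;0 0 0 0 0 0"

```text
time: 15.2
tool_pos: [0.5031, 0.0095, 0.0796]
ee_rot: [-3.14, 0.0, 1.523]
wrist_force: [0.3, -0.5, -1.7]
width: 0.0135
```

step_arm:
  increments: "0 0 0.4 0 0 0;0 0 0.4 0 0 0;0 0 0.4 0 0 0;0 0 0 0 0 0"

```text
time: 15.6
tool_pos: [0.5031, 0.0095, 0.0676]
ee_rot: [-3.14, 0.0, 1.523]
wrist_force: [-0.0, -0.2, -3.0]
width: 0.0136
```

step_arm:
  increments: "0 0 0.2 0 0 0;0 0 0.2 0 0 0;0 0 0.1 0 0 0;0 0 0 0 0 0"

```text
time: 16.0
tool_pos: [0.5036, 0.0095, 0.0633]
ee_rot: [-3.141, 0.0, 1.523]
wrist_force: [-0.1, 0.4, -1.8]
width: 0.0137
```

step_arm:
  increments: "0 0 0.2 0 0 0;0 0 0.1 0 0 0;0 0 0 0 0 0"

```text
time: 16.3
tool_pos: [0.5035, 0.0095, 0.0602]
ee_rot: [-3.141, 0.0, 1.523]
wrist_force: [-0.4, -0.2, -2.4]
width: 0.0138
```

step_arm:
  increments: "0 0 0.1 0 0 0;0 0 0.1 0 0 0;0 0 0 0 0 0"

```text
time: 16.6
tool_pos: [0.5036, 0.0095, 0.0583]
ee_rot: [-3.141, 0.0, 1.523]
wrist_force: [0.8, -0.8, -2.8]
width: 0.0138
```

step_arm:
  increments: "0 0 0.1 0 0 0;0 0 0 0 0 0"

```text
time: 16.8
tool_pos: [0.5036, 0.0095, 0.0573]
ee_rot: [-3.141, 0.0, 1.523]
wrist_force: [0.5, -0.4, -2.0]
width: 0.0136
```

step_arm:
  increments: "0 0 0.1 0 0 0;0 0 0 0 0 0"

```text
time: 17.0
tool_pos: [0.5038, 0.0095, 0.0568]
ee_rot: [3.141, 0.0, 1.523]
wrist_force: [-0.1, -0.4, -0.5]
width: 0.0138
```

step_arm:
  increments: "0 0 0.05 0 0 0;0 0 0 0 0 0;0 0 0 0 0 0;0 0 0 0 0 0;0 0 -0.5 0 0 0"
  claw: 0.5

```text
time: 17.5
tool_pos: [0.5031, 0.0096, 0.0605]
ee_rot: [-3.14, 0.0, 1.523]
wrist_force: [0.3, 1.0, 0.2]
width: 0.0233
```

step_arm:
  increments: "0 0 -1.5 0 0 0;0 0 -3 0 0 0;0 0 -4 0 0 0;0 0 -4 0 0 0;-3 -0.4 -2 0 0 0"

```text
time: 18.0
tool_pos: [0.5001, -0.0186, 0.2108]
ee_rot: [3.134, -0.001, 1.527]
wrist_force: [0.9, -1.4, -0.7]
width: 0.0237
```

step_arm:
  increments: "-4 -0.4 0 0 0 0;-4 -0.4 0 0 0 0;-4 -0.4 0 0 0 0;-4 -0.4 0 0 0 0;-4 -0.4 0 0 0 0"
  claw: 0

```text
time: 18.5
tool_pos: [0.4683, -0.2206, 0.2066]
ee_rot: [3.141, 0.0, 1.523]
wrist_force: [0.2, 0.2, 0.1]
width: 0.0469
```

step_arm:
  increments: "-4 -0.4 0 0 0 0;-3.8 -0.5 0 0 0 0;0 0 0 0 0 -0.108;0 0 0 0 0 -0.108;0 0 0 0 0 -0.108"

```text
time: 19.0
tool_pos: [0.4557, -0.2971, 0.2063]
ee_rot: [3.141, 0.0, 1.85]
wrist_force: [-0.6, 0.0, -0.1]
width: 0.0471
```

step_arm:
  increments: "0 0 0 0 0 0;0 0 0 0 0 0"

```text
time: 19.2
tool_pos: [0.456, -0.2965, 0.2063]
ee_rot: [3.141, 0.0, 1.845]
wrist_force: [-0.8, 0.4, -0.1]
width: 0.047
```

Run:
```python
from h import *
o=get_obs(); print(o["tool_pos"],o["ee_rot"],o["width"])
t=snapshot("top")[:,:,::-1]; s=snapshot("side")[:,:,::-1]; cv2.imwrite("pics/top2.png",t)
cv2.imwrite("pics/t3.png",np.hstack([cv2.resize(t[222:322,240:340],(400,400),interpolation=cv2.INTER_CUBIC),cv2.resize(s[225:325,305:405],(400,400),interpolation=cv2.INTER_CUBIC)]))
```

```text
[ 0.45597408 -0.29654128  0.20625977] [3.14139469e+00 3.41003194e-04 1.84462236e+00] 0.04700244314544049
```

View pics/t3.png

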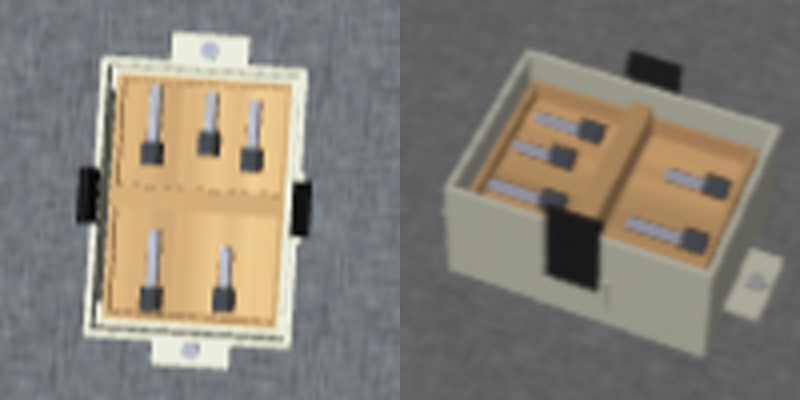

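step_arm:
  increments: "-0.04 -0.06 4 0 0 0;0 0 4 0 0 0;0 0 4 0 0 0;0 0 3 0 0 0;0 0 2 0 0 0"

```text
time: 19.8
tool_pos: [0.4541, -0.2958, 0.033]
ee_rot: [-3.139, -0.003, 1.846]
wrist_force: [0.5, -0.1, 0.1]
width: 0.0471
```

step_arm:
  increments: "0 0 1 0 0 0;0 0 0.6 0 0 0;0 0 0.4 0 0 0;0 0 0 0 0 0;0 0 0 0 0 0"

```text
time: 20.3
tool_pos: [0.4562, -0.2977, 0.0172]
ee_rot: [3.14, 0.002, 1.847]
wrist_force: [-0.6, 1.2, 0.4]
width: 0.0472
```

step_arm:
  increments: "0 0 0 0 0 0;0 0 0 0 0 0;0 0 0 0 0 0;0 0 0 0 0 0;0 0 0 0 0 0"
  claw: 1

```text
time: 20.8
tool_pos: [0.4555, -0.2972, 0.0161]
ee_rot: [3.142, 0.0, 1.847]
wrist_force: [1.3, 0.8, 0.6]
width: 0.0136
```

step_arm:
  increments: "0 0 0 0 0 0;0 0 -1 0 0 0;0 0 -3 0 0 0;0 0 -4 0 0 0;0 0 -4 0 0 0"

```text
time: 21.3
tool_pos: [0.4549, -0.2966, 0.1369]
ee_rot: [-3.141, -0.001, 1.847]
wrist_force: [0.6, -0.0, -1.6]
width: 0.0137
```

step_arm:
  increments: "0 0 -4 0 0 0.108;0 0 -3 0 0 0.108;0 0 0 0 0 0.108;4 0.4 0 0 0 0;4 0.4 0 0 0 0"

```text
time: 21.8
tool_pos: [0.4671, -0.2173, 0.2064]
ee_rot: [3.141, -0.0, 1.52]
wrist_force: [0.2, 0.0, -1.4]
width: 0.0134
```

step_arm:
  increments: "4 0.4 0 0 0 0;4 0.4 0 0 0 0;4 0.4 0 0 0 0;4 0.4 0 0 0 0;4 0.5 0 0 0 0"

```text
time: 22.3
tool_pos: [0.4976, -0.0172, 0.2064]
ee_rot: [3.141, 0.0, 1.523]
wrist_force: [1.2, 0.6, -2.2]
width: 0.0139
```

step_arm:
  increments: "2.9 0.5 0 0 0 0;0 0 3 0 0 0;0 0 3 0 0 0;0 0 0 0 0 0;0 0 0 0 0 0"

```text
time: 22.8
tool_pos: [0.5039, 0.0099, 0.1462]
ee_rot: [-3.141, 0.0, 1.523]
wrist_force: [0.0, 0.8, -0.3]
width: 0.0138
```

Run:
```python
from h import *
o=get_obs(); print(o["tool_pos"],o["ee_rot"])
vs=[]; u=o["tool_pos"]
# tray as placed, from the last clear top picture
im=cv2.imread("pics/top2.png"); hsv=cv2.cvtColor(im,cv2.COLOR_BGR2HSV)
print("tray",rect("top",((hsv[...,1]>60)&(hsv[...,0]<25)).astype(np.uint8)*255,(255,230,325,312),.064,7))
for n,b in (("top",(235,215,345,325)),("side",(300,195,420,305))):
    im=snapshot(n)[:,:,::-1].copy(); x0,y0,x1,y1=b
    c=cv2.resize(im[y0:y1,x0:x1],(400,400),interpolation=cv2.INTER_CUBIC)
    sx=400/(x1-x0); sy=400/(y1-y0)
    for P,col in ((corners(u[:2],.17,.126,-2.76,u[2]-.016+.012),(0,0,255)),(corners(np.array([.504,.0097]),.17,.126,-2.76,.08),(0,255,0))):
        p=proj(n,P); cv2.polylines(c,[(((p+.5)-[x0,y0])*[sx,sy]).astype(int)],True,col,1)
    vs.append(c)
cv2.imwrite("pics/l1.png",np.hstack(vs))
```

```text
[0.50391767 0.00991843 0.1461662 ] [-3.14052704e+00  2.15448619e-06  1.52272946e+00]
tray (array([0.50428705, 0.01022932]), array([151.43867493, 108.57878876]), -2.70147705078125)
```

View pics/l1.png

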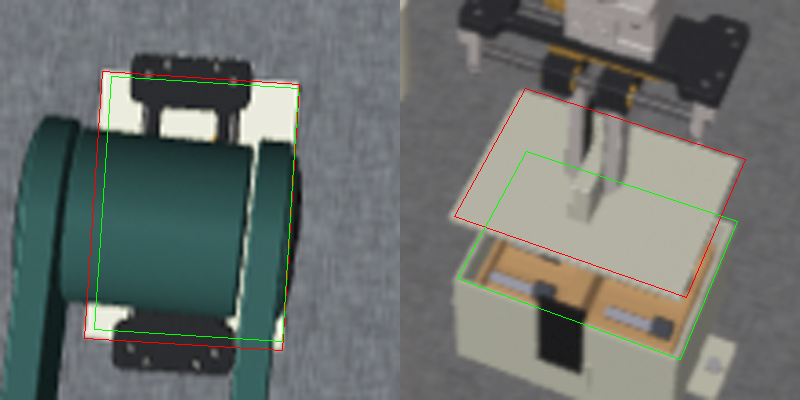

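step_arm:
  increments: "-0.05 0 1.5 0 0 0;0 0 1 0 0 0;0 0 0.5 0 0 0;0 0 0.3 0 0 0;0 0 0 0 0 0"

```text
time: 23.4
tool_pos: [0.5042, 0.0093, 0.1129]
ee_rot: [-3.141, 0.0, 1.523]
wrist_force: [-0.1, -0.9, -1.8]
width: 0.0139
```

step_arm:
  increments: "0 0 0.2 0 0 0;0 0 0.2 0 0 0;0 0 0.2 0 0 0;0 0 0 0 0 0"

```text
time: 23.8
tool_pos: [0.5047, 0.0097, 0.1074]
ee_rot: [3.14, -0.001, 1.523]
wrist_force: [0.3, 0.7, 0.4]
width: 0.0139
```

step_arm:
  increments: "0 0 0.2 0 0 0;0 0 0.2 0 0 0;0 0 0 0 0 0"

```text
time: 24.1
tool_pos: [0.5053, 0.0093, 0.1046]
ee_rot: [3.138, 0.0, 1.523]
wrist_force: [-0.2, 0.5, 4.3]
width: 0.0136
```

step_arm:
  increments: "0 0 0.2 0 0 0;0 0 0.1 0 0 0;0 0 0 0 0 0"

```text
time: 24.4
tool_pos: [0.5057, 0.0092, 0.1026]
ee_rot: [3.137, 0.0, 1.523]
wrist_force: [-0.7, 0.6, 7.7]
width: 0.014
```

step_arm:
  increments: "0 -0.12 0.2 0 0 0;0 0 0.1 0 0 0;0 0 0 0 0 0"

```text
time: 24.7
tool_pos: [0.5056, 0.0092, 0.1006]
ee_rot: [3.134, 0.0, 1.523]
wrist_force: [-0.2, 1.2, 9.7]
width: 0.014
```

step_arm:
  increments: "0 0 0.2 0 0 0;0 0 0.1 0 0 0;0 0 0 0 0 0"

```text
time: 25.0
tool_pos: [0.5048, 0.0093, 0.0955]
ee_rot: [3.137, 0.0, 1.523]
wrist_force: [2.1, 0.1, 4.7]
width: 0.0136
```

step_arm:
  increments: "0 0 0.2 0 0 0;0 0 0.1 0 0 0;0 0 0 0 0 0"

```text
time: 25.3
tool_pos: [0.5024, 0.0094, 0.0901]
ee_rot: [-3.14, 0.0, 1.523]
wrist_force: [0.5, 0.4, 1.7]
width: 0.0138
```

step_arm:
  increments: "0 0 0.1 0 0 0;0 0 0.1 0 0 0;0 0 0 0 0 0"

```text
time: 25.6
tool_pos: [0.5024, 0.0094, 0.09]
ee_rot: [-3.14, 0.0, 1.523]
wrist_force: [-3.8, 0.9, 10.0]
width: 0.0134
```

step_arm:
  increments: "0 0 0.15 0 0 0;0 0 0 0 0 0"

```text
time: 25.8
tool_pos: [0.5024, 0.0094, 0.09]
ee_rot: [-3.141, 0.0, 1.523]
wrist_force: [-6.0, 0.5, 15.1]
width: 0.0139
```

step_arm:
  increments: "0 0 0 0 0 0;0 0 0 0 0 0;0 0 0 0 0 0;0 0 0 0 0 0;0 0 -0.5 0 0 0"
  claw: 0.3

```text
time: 26.3
tool_pos: [0.5022, 0.0095, 0.0911]
ee_rot: [-3.139, 0.0, 1.523]
wrist_force: [0.2, 0.2, -1.2]
width: 0.033
```

step_arm:
  increments: "0 0 -1.5 0 0 0;0 0 -3 0 0 0;0 0 -4 0 0 0;0 0 -3 0 0 0;-4 0 0 0 0 0"

```text
time: 26.8
tool_pos: [0.5043, -0.0282, 0.2136]
ee_rot: [3.13, -0.001, 1.529]
wrist_force: [-0.0, -0.9, 0.3]
width: 0.0329
```

step_arm:
  increments: "-4.5 0 0 0 0 0;-4.5 0 0 0 0 0;-4.5 0 0 0 0 0;-4.5 0 0 0 0 0;-4.5 0 0 0 0 0"

```text
time: 27.3
tool_pos: [0.4901, -0.2571, 0.2076]
ee_rot: [3.141, 0.0, 1.523]
wrist_force: [0.1, 0.4, 0.2]
width: 0.0332
```

Run:
```python
from h import *
o=get_obs(); print(o["time"],o["tool_pos"])
t=snapshot("top")[:,:,::-1]; s=snapshot("side")[:,:,::-1]; cv2.imwrite("pics/top3.png",t)
cv2.imwrite("pics/f.png",np.vstack([np.hstack([cv2.resize(t[222:322,240:340],(400,300)),cv2.resize(s[225:325,300:410],(400,300))]),np.hstack([cv2.resize(t,(400,300)),cv2.resize(s,(400,300))])]))
```

```text
27.3 [ 0.49011103 -0.25710891  0.2076237 ]
```

View pics/f.png

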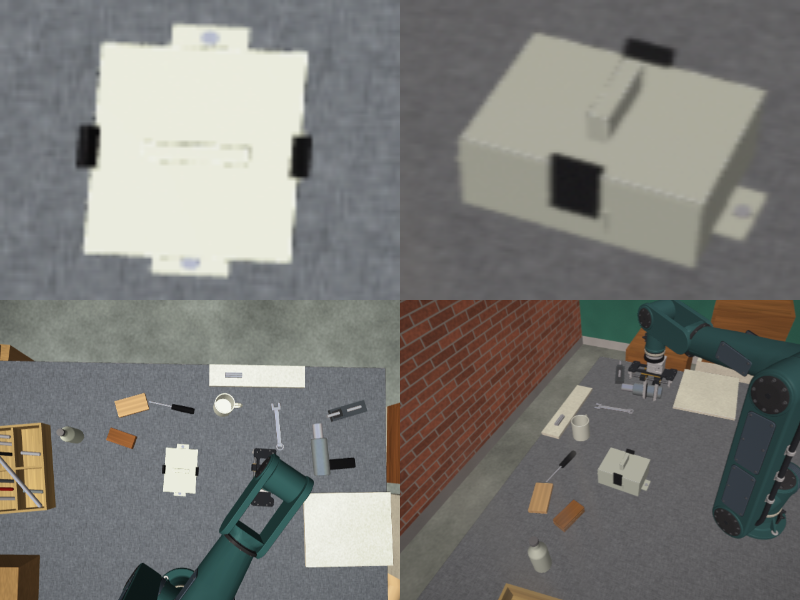

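The lid lies flush and level on the rim, and both catches stand upright over its edges (top-view crop at x≈88 and x≈301, as before). The other things look unmoved. I'll compare the catches numerically with the earlier picture and hand in.

Run:
```python
from h import *
a,b=cv2.imread("pics/top2.png"),cv2.imread("pics/top3.png")
for n,x0,x1 in (("L",254,272),("R",308,324)):
    for i in (a,b):
        ys,xs=np.nonzero(i[255:290,x0:x1].max(2)<45); print(n,xs.mean()+x0,ys.mean()+255,len(xs))
print(rect("top",(b.max(2)>140).astype(np.uint8)*255,(250,240,330,305),.086))
print(close_job())
```

```text
L 261.58620689655174 269.98275862068965 58
L 261.5438596491228 269.9824561403509 57
R 314.77358490566036 273.7547169811321 53
R 314.8076923076923 273.8269230769231 52
(array([0.50414639, 0.00974406]), array([163.26359558, 127.18369293]), -2.6993560791015625)
the job is handed in; nothing more can be done
None
```

The kit is packed and the job is handed in, at about 27 s of the 72 s allowed. I set the jig on the tub floor, then the tray on the ledges, then pressed the lid home.

- **Jig:** it touched down at the expected height (a light 3–9 N press before release). The top view then showed it flat and centred between the ledges.
- **Tray:** it met the ledges within 0.1 mm of the expected height. Pictures showed it level, about 0.5 mm from the tub's centre.
- **Lid:** the force rose to about 10 N at the catches, then fell away as the lid went past them. The lid stopped hard at its home height of 74 mm, and I pressed to 15 N to be sure before letting go.
- **Last checks:** both catches are back at their rest positions, within 0.1 pixel of where they were before the lid went on. The lid lies flush and centred over the tub to within 0.5 mm. By eye, the other things on the bench had not moved.
- **Disagreements:** in a side view before lowering, the held tray looked slightly lower than predicted, but the touch-down height did not bear that out. The final lid outline came out 163 mm long instead of 170 mm because I had cut that measuring window short.

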